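# Uncover and shut the red stopcock

### The arm

A 6-joint arm with a two-finger parallel gripper is mounted at the origin on a cart in front of the work surface, level with it; the furniture and walls round the work are solid. World frame = base frame: x ahead of the robot, y to its left, z up, the work surface at z = 0. Lengths are in m, angles in degrees, forces in N, time in s.
With the tool pointing down it reaches from about 0.3 to 0.75 m from the base axis. Payload 8.5 kg.
Tool frame: the origin (TCP) lies midway between the tips of the shut fingers; the grasp point (between the pads) lies 19 mm behind it; z points along the fingers, y is the direction in which the jaws open and shut (so a half turn about z gives the same grasp; the last joint's range is limited). The gripper opens to 85 mm and grips with 20 to 120 N. Pads are 22 mm wide; open, the fingers measure 114 mm over their backs; the gripper's body (76 mm by 85 mm) begins 54 mm behind the grasp point. The pads swing forward as they close: fully open they stand 13 mm farther back than shut.
Start: joints at [-75.418, 21.807, 74.336, -0, 83.858, -12.336], TCP at [0.249, -0.49, 0.231] pointing down, gripper open.
Joint ranges: [-178.18, 178.18], [-50.72, 133.34], [12.68, 142.11], [-81.47, 261.47], [9.98, 163.14], [-165.26, 165.26]. Speed limits (degrees/s): [136.94, 136.94, 180, 180, 180, 180].

### API

Orientations are given as a 3x3 rotation matrix whose columns are the frame's x, y, z axes.
In Python, from rig import env, viewer, ticket gives the robot as it stands. The module is installed in compiled form; this text tells all that it offers.
- The arm moves only by the shell command python3 -m pendant 'ROWS' [FORCE]. ROWS is JSON, a list of rows, each a list of 3 entries, a list of its own where there are three numbers: the shift along the world's x, y, z in mm, then the turn about the world's z in rad, then the opening, from -1 (shut) to 1 (fully open). A call has 1 to 12 rows; each row shifts and turns the pose as measured when the row begins; what a row does not reach is not made up. A row lasts 1/8 s, in which the tool goes at most 62.5 mm and 10.7 degrees, less where a joint would pass 70% of its speed; a pose out of reach is approached as far as the arm can. A call with a gripper value outside its range is refused whole. The fingers move at their own pace and stop on an object; FORCE is the grip in N (left out, the last holds). Time passes only in rows, so rows that do not move let the fingers close. It gives the time, the measured TCP pose, the force and the opening at its end, in the units of the state.
- env.observe(): the state, without advancing time (a new reading comes with each control period).
- viewer.get_image(name): name is "scene" or "top" or "wrist"; returns (picture, depth): 400x640x3 uint8, red, green, blue; 400x640 float32, m along the optical axis (not along the pixel's ray), 0 where there is no reading.
- viewer.camera_params(name): a dict with "fx", "fy", "cx", "cy" (pixels), "rvec" (rotation vector, rad) and "tvec" (3), from world to camera coordinates, as OpenCV has them; the wrist camera has in their place "T_tool_cam" (4x4, takes a point from camera to tool coordinates, whose origin is the TCP and whose axes are the flange's). Camera axes: x right, y down, z forward; pixel columns grow to the right and rows downward; lengths in m; the calibration is good to about 2 mm. A picture is of the moment at which its call begins: read the wrist's pose just before it. camera_params takes no time and is no camera call.
- ticket.close_job(): hands the job in, once; it reports no verdict.
The state is a dict: "time_s": time; "q": joint angles; "qvel": joint speeds; "joint_efforts": joint torques, N m; "position": TCP position; "tool_rot": TCP orientation; "ft_force": force on the tool from outside, world axes, zero at the start; "wrist_torque": the same for the moment, N m; "grip_width": finger opening in m.
Only numpy, scipy, OpenCV 4.12 (cv2) and the standard library are available. Lean on these libraries where they do the work, as an engineer would, in place of code of your own. Each camera call takes 0.05 s, during which the arm holds its last target. There are 200 camera calls.

### The job

The white valve box on the bench has a red-handled and a blue-handled stopcock, and a loose sliding cover hides the red one. Push the cover along its channel by the black ridge, all the way over to the other end of the box, then push the red handle a quarter turn clockwise (seen from above) until it is fully shut against its stop. Only push with the fingertips: do not lift the cover or tip it out of its channel, leave the blue handle open as it is, and do not move the things standing around.

Things in the scene. Friction and masses are not known exactly. Their poses are not given: they have to be found in the camera images.
- valve_box: White two-bay valve box fixed to the bench, 150 mm (its x) by 276 mm (its y), 58 mm tall; origin at the centre of its underside, z up, -x its front (towards the robot), +y its left. Inside, one open cell 124 x 250 mm, floor 6 mm above the bench, end walls 13 mm thick and 58 mm tall. Short brass hose nipples stick out 18 mm in front and behind.
- box_center (a point): Centre of the box at ledge height, 48 mm above the bench: the front and rear walls carry ledges at this height on which the cover slides along the box's y, kept in line by 5 mm lips up to 58 mm. Left and right bay centres lie at y = +58.5 and -58.5 mm from here.
- cover: Loose aluminium sliding cover, 136 mm (its x) by 115 mm (its y), 6 mm thick, 0.25 kg, lying on the box's ledges over the bay of the red valve, hiding it; axes along the box's; origin at the centre of its underside (48 mm above the bench). It slides along the box's y, about 125 mm, until it meets the other end wall. It is not held down.
- cover_ridge (a point): Centre of the black push ridge on the middle of the cover: 60 mm (x) by 12 mm (y), standing 17 mm above the cover's upper face; this point is 8 mm above that face (62 mm above the bench). Can be pushed from either side.
- valve_red: Base of the red-handled valve in one bay; origin at the centre of that bay on the floor of the cell, axes along the box's. A copper pipe, top 11 mm above the cell floor (17 mm above the bench), runs along x below the handle. The red and the blue valve may be in either bay.
- red_pivot (a point): Turning axis of the red handle (vertical), at the handle's mid height, 38 mm above the bench; 25 mm behind (+x) and 5 mm right (-y) of the bay centre.
- red_grip (a point): Centre of the red sleeve on the handle, 38 mm out from the pivot, 38 mm above the bench. The handle is a bar 12 mm thick and 14 mm tall (31 to 45 mm above the bench) reaching 50 mm from the pivot, with a round hub of 11 mm radius at the pivot.
- handle_red (a joint): Turn of the red handle in rad: 0 = open, handle in line with the pipe and pointing to the front (box -x); grows clockwise seen from above; 1.571 = shut, against its stop, handle across the pipe pointing to the box's left (+y). Stiff: about 0.06 N m, and stays where it is left.
- blue_grip (a point): Centre of the blue sleeve on the other valve's handle, the same in shape, 38 mm above the bench, 38 mm out from its pivot.
- handle_blue (a joint): Turn of the blue handle in rad, 0 = open; same sense and range as the red one.
- vial_white: Bystander: 21 mm wide, 45 mm tall glass vial with a white cap, standing at the box's left end; origin at the centre of its underside.
- vial_red: Bystander: 21 mm wide, 45 mm tall glass vial with a red cap, standing at the box's right end; origin at the centre of its underside.
- weight_50g: Bystander: brass weight with a knob, 20 mm wide, 35 mm tall, standing behind the box; origin at the centre of its underside.
- weight_20g: Bystander: smaller brass weight with a knob, 17 mm wide, 30 mm tall, standing behind the box; origin at the centre of its underside.
- blue_lid: Bystander: round dark-blue plastic lid like a small bowl, 71 mm wide, 35 mm tall, lying to the right of the box; origin at the centre of its underside.
Not all that is in view belongs to the job. Of the things that look like the cover, the smaller one is meant.

How it is judged:
By the outcome, as a careful person would: the job done as asked, in the order asked, and still so for the second after the job is handed in, with the robot touching nothing.
It also fails if it takes over 51 s, if anything falls off the work surface, if the arm or the gripper's body presses on something with over 40 N, if the wrist force passes 120 N, or if a joint passes its speed limit or range.

## Working session

There is one attempt and no reset: what is moved stays moved. The work goes in short steps, Python scripts to look and compute and a shell command to move; the robot and the scene stay as the last step left them, time stands still between calls to the robot, and variables do not carry over. Pictures are saved under pics/ and viewed, about 8 in all and at most 12, crops included, and the job is handed in when it is done.

```bash
mkdir -p pics; cat > h.py <<'E'
import numpy as np, cv2
from rig import env, viewer
def grab(n,f):
    s=env.observe(); im,d=viewer.get_image(n); cv2.imwrite(f'pics/{f}.png',im[:,:,::-1]); np.savez(f'pics/{f}.npz',im=im,d=d,pos=s['position'],R=s['tool_rot']); return im,d,s
def cam(n,pos=None,R=None):
    p=viewer.camera_params(n); K=np.array([[p['fx'],0,p['cx']],[0,p['fy'],p['cy']],[0,0,1]])
    if 'rvec' in p:
        Rc=cv2.Rodrigues(np.array(p['rvec'],float))[0]; return K,Rc.T,-Rc.T@np.array(p['tvec'],float).ravel()
    T=np.array(p['T_tool_cam']); R=np.array(R); return K,R@T[:3,:3],R@T[:3,3]+np.array(pos)
def cast(c,uv,z):
    K,R,o=c; uv=np.atleast_2d(np.array(uv,float)); d=(R@np.linalg.inv(K)@np.c_[uv,np.ones(len(uv))].T).T
    return o+d*((z-o[2])/d[:,2])[:,None]
E
python3 - <<'E'
from h import *
for n in('top','scene'): grab(n,n+'0')
a=cam('top');print(a); s=env.observe();print(s['time_s'],s['tool_rot'],s['grip_width'])
E
```

```text
(array([[417.44739057,   0.        , 318.70181545],
       [  0.        , 417.44739057, 201.1418545 ],
       [  0.        ,   0.        ,   1.        ]]), array([[ 1.24973790e-04, -9.82823646e-01,  1.84547192e-01],
       [-9.99980084e-01,  1.04166740e-03,  6.22467695e-03],
       [-6.30999649e-03, -1.84544295e-01, -9.82803941e-01]]), array([0.39764126, 0.286065  , 1.13699645]))
0.1 [[ 8.91657578e-01  4.52710329e-01 -3.49204585e-04]
 [ 4.52710381e-01 -8.91656685e-01  1.29156767e-03]
 [ 2.73335422e-04 -1.30972464e-03 -9.99999105e-01]] 0.08538456306744359
```

View pics/top0.png

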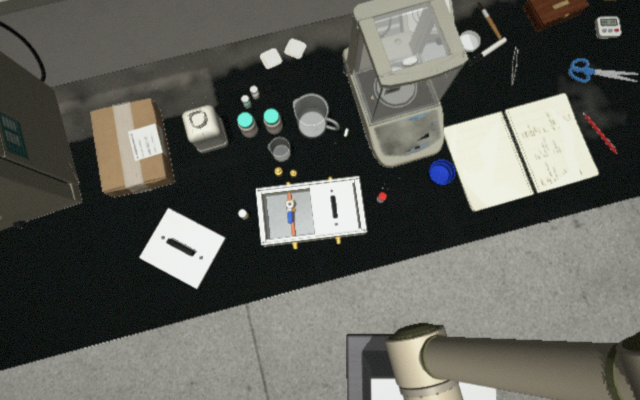

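View pics/scene0.png

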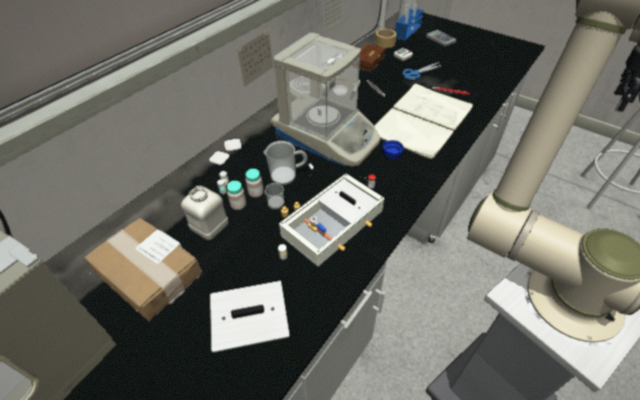

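The top view shows the box around (312,211), with the cover over the right bay and its ridge at about (334,207). The blue valve is open in the left bay. The larger decoy cover is on the bench at (182,248). Next I measure the box.

```bash
cat > m.py <<'E'
from h import *
z=np.load('pics/top0.npz'); im=z['im'];c=cam('top')
hsv=cv2.cvtColor(im,cv2.COLOR_RGB2HSV)
w=((hsv[...,2]>110)).astype(np.uint8); w[:165]=0;w[255:]=0;w[:,:252]=0;w[:,375:]=0
w=cv2.morphologyEx(w,cv2.MORPH_OPEN,np.ones((7,7)))
cs=max(cv2.findContours(w,0,2)[0],key=cv2.contourArea)
P=cast(c,cs[:,0,:],.058)
r=cv2.minAreaRect((P[:,:2]*1000).astype(np.float32)); print('box',r, cv2.boxPoints(r))
k=(hsv[...,2]<70).astype(np.uint8);k[:185]=0;k[230:]=0;k[:,:322]=0;k[:,345:]=0
cs=max(cv2.findContours(k,0,2)[0],key=cv2.contourArea);P=cast(c,cs[:,0,:],.071)
print('ridge',cv2.minAreaRect((P[:,:2]*1000).astype(np.float32)))
# 3D depth check
K,R,o=c; d=z['d']
for uv in[(350,215),(334,207),(340,150)]: print(uv,o+R@(np.linalg.inv(K)@[*uv,1])*d[uv[1],uv[0]])
big=cv2.resize(im[160:260,230:400],None,fx=4.5,fy=4.5,interpolation=2);cv2.imwrite('pics/c0.png',big[:,:,::-1])
E
python3 m.py
```

```text
box ((576.150390625, 313.92840576171875), (156.31887817382812, 275.88543701171875), 7.238680839538574) [[481.23273 440.92337]
 [515.99506 167.23679]
 [671.06805 186.93344]
 [636.3057  460.62003]]
ridge ((583.825927734375, 253.83477783203125), (51.12223815917969, 8.049565315246582), 6.688908576965332)
(350, 215) [0.56403385 0.21080921 0.05340519]
(334, 207) [0.58253047 0.253142   0.06981508]
(340, 150) [0.75832465 0.23293476 0.00097075]
```

View pics/c0.png

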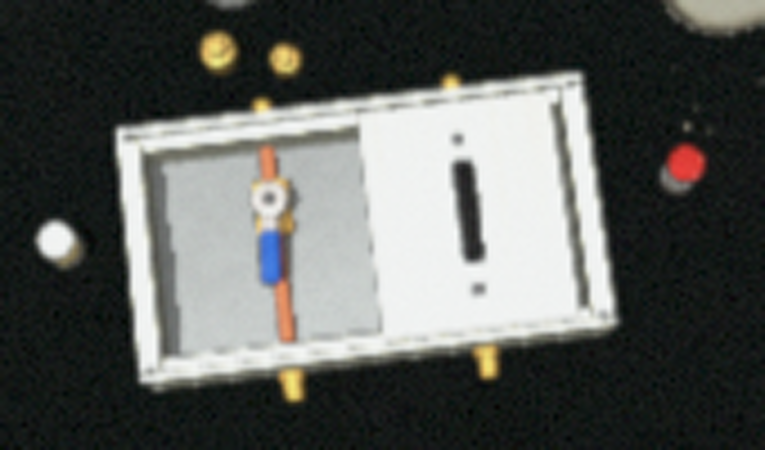

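The crop agrees with the numbers. The box centre is at about (0.579, 0.314) with a yaw of about 7°, and the ridge is at about (0.585, 0.254). I need to push +y (box), starting from about (0.589, 0.223). I approach with the gripper shut and the jaw axis along the box's y.

```bash
python3 -m pendant '[[[25,53,0],-0.029,-1],[[25,53,0],-0.029,-1],[[25,53,0],-0.029,-1],[[25,53,0],-0.029,-1],[[25,53,0],-0.029,-1],[[25,53,0],-0.029,-1],[[25,53,0],-0.029,-1],[[25,53,0],-0.029,-1],[[25,53,0],-0.029,-1],[[25,53,0],-0.029,-1],[[25,53,0],-0.029,-1],[[25,53,0],-0.029,-1]]' 30
```

```text
time_s: 1.6
position: [0.5525, 0.165, 0.2275]
tool_rot: [[0.995, 0.103, -0.002], [0.103, -0.995, 0.004], [-0.001, -0.004, -1.0]]
ft_force: [0.9, -1.4, -0.2]
grip_width: 0.0001
```

```bash
python3 -m pendant '[[[18,29,0],0.01,-1],[[18,29,0],0.01,-1],[[0,0,0],0,-1]]' && cat > w.py <<'E'
import sys
from h import *
im,d,s=grab('wrist',sys.argv[1]); print(s['time_s'],np.round(s['position'],4),np.round(s['ft_force'],1),s['grip_width'])
E
python3 w.py w1
```

```text
time_s: 1.98
position: [0.5893, 0.2289, 0.2251]
tool_rot: [[0.992, 0.128, -0.005], [0.128, -0.992, 0.004], [-0.004, -0.004, -1.0]]
ft_force: [0.1, 0.6, 0.2]
grip_width: 0.0001
1.975 [0.5893 0.2289 0.2251] [0.1 0.6 0.2] 0.00010928350337539308
```

View pics/w1.png

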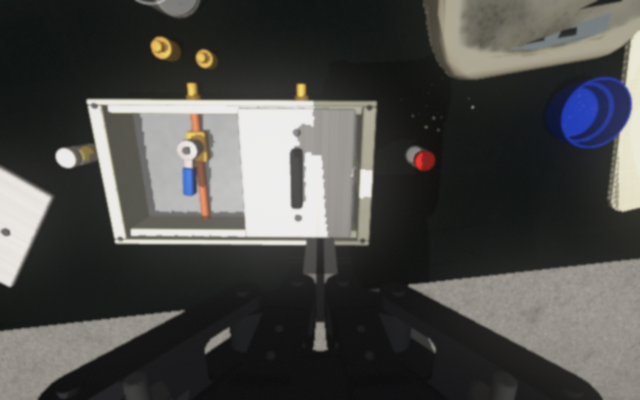

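The wrist view shows the box aligned with the image. The ridge is at (297,178), the rim corners are at about (88,100), (377,102), (369,244) and (117,244), and the shut fingers are narrow.

```bash
python3 - <<'E'
from h import *
z=np.load('pics/w1.npz');c=cam('wrist',z['pos'],z['R'])
P=cast(c,[(88,100),(377,102),(369,244),(117,244)],.058);print(P.round(4),P.mean(0))
v=P[0]-P[1];u=P[3]-P[2]
for q in(v,u):print(np.linalg.norm(q),np.degrees(np.arctan2(-q[0],q[1])))
k=(z['im'].max(2)<70).astype(np.uint8);m=np.zeros_like(k);m[140:215,285:312]=1;k*=m
cs=max(cv2.findContours(k,0,2)[0],key=cv2.contourArea);Q=cast(c,cs[:,0,:],.068);print('ridge',cv2.minAreaRect((Q[:,:2]*1000).astype(np.float32)))
print('tips',cast(c,[(306,240),(333,240)],z['pos'][2]))
E
```

```text
[[0.6358 0.4569 0.058 ]
 [0.6689 0.1852 0.058 ]
 [0.5227 0.1672 0.058 ]
 [0.4873 0.4386 0.058 ]] [0.5786833  0.31193332 0.058     ]
0.2737063622462774 6.957278635928161
0.27370011612980244 7.439916158579333
ridge ((614.1804809570312, 252.96942138671875), (6.053678512573242, 2.7431766986846924), 51.67497634887695)
tips [[0.59683104 0.23670505 0.22508318]
 [0.59856533 0.22341825 0.22508318]]
```

```bash
python3 -m pendant '[[[0,0,-50],0,-1],[[0,-1,-50],0,-1],[[0,0,-35],0,-1],[[0,0,-15],0,-1],[[0,0,-8],0,-1],[[0,0,0],0,-1]]'
```

```text
time_s: 2.78
position: [0.5882, 0.2221, 0.0664]
tool_rot: [[0.993, 0.122, -0.001], [0.122, -0.992, 0.003], [-0.0, -0.003, -1.0]]
ft_force: [-0.1, 0.2, 0.2]
grip_width: -0.0003
```

```bash
python3 -m pendant '[[[0,0,-4],0,-1],[[0,6,0],0,-1],[[-1,8,0],0,-1],[[-1,8,0],0,-1],[[-1,8,0],0,-1],[[-1,8,0],0,-1]]'
```

```text
time_s: 3.52
position: [0.5852, 0.2626, 0.065]
tool_rot: [[0.992, 0.122, 0.004], [0.122, -0.992, 0.003], [0.005, -0.003, -1.0]]
ft_force: [-0.4, -2.1, -0.1]
grip_width: -0.0003
```

```bash
python3 -m pendant '[[[-1,10,-2],0,-1],[[-1,10,-1],0,-1],[[-1,10,0],0,-1],[[-1,10,0],0,-1],[[-1,10,0],0,-1],[[-1,10,0],0,-1]]' && python3 w.py w2
```

```text
time_s: 4.28
position: [0.5799, 0.3246, 0.0647]
tool_rot: [[0.992, 0.122, 0.008], [0.122, -0.993, -0.001], [0.008, 0.002, -1.0]]
ft_force: [-1.7, -5.1, 2.7]
grip_width: -0.0002
4.275 [0.5799 0.3246 0.0647] [-1.7 -5.1  2.7] -0.00018983592995457704
```

View pics/w2.png

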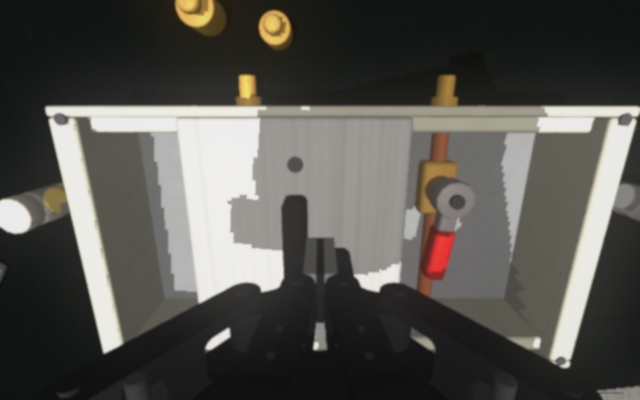

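The cover is sliding squarely and stays in its channel. The red valve is exposed, with its hub at (455,200) and sleeve at (437,255). I keep pushing.

```bash
python3 -m pendant '[[[-1,9,0],0,-1],[[-1,9,0],0,-1],[[-1,8,0],0,-1],[[-1,5,0],0,-1],[[0,4,0],0,-1]]'
```

```text
time_s: 4.95
position: [0.5753, 0.3627, 0.0646]
tool_rot: [[0.992, 0.123, 0.008], [0.123, -0.992, -0.001], [0.008, 0.002, -1.0]]
ft_force: [-2.9, -6.6, 4.3]
grip_width: 0.0
```

```bash
python3 -m pendant '[[[0,4,0],0,-1],[[0,3,0],0,-1],[[0,3,0],0,-1]]'
```

```text
time_s: 5.32
position: [0.5745, 0.3691, 0.0646]
tool_rot: [[0.992, 0.122, 0.004], [0.122, -0.992, -0.01], [0.002, 0.01, -1.0]]
ft_force: [-1.9, -23.5, 7.7]
grip_width: -0.0003
```

Contact force is 23 N, so the cover is against the end wall. I back off, lift, and move over to the right of the red handle.

```bash
python3 -m pendant '[[[1,-12,0],0,-1],[[0,-8,20],0,-1],[[0,-30,40],0,-1],[[1,-50,20],0,-1],[[0,-46,0],0,-1],[[0,0,0],0,-1]]' && python3 w.py w3; python3 -c "
from h import *
grab('top','top3');im=cv2.imread('pics/top3.png');cv2.imwrite('pics/c3.png',cv2.resize(im[160:260,230:400],None,fx=4.5,fy=4.5,interpolation=2))"
```

```text
time_s: 6.08
position: [0.5773, 0.2206, 0.1523]
tool_rot: [[0.992, 0.123, 0.011], [0.124, -0.992, -0.004], [0.011, 0.005, -1.0]]
ft_force: [-0.1, 0.3, -0.3]
grip_width: -0.0002
6.075 [0.5773 0.2206 0.1523] [-0.1  0.3 -0.3] -0.00019879548915786673
```

View pics/w3.png

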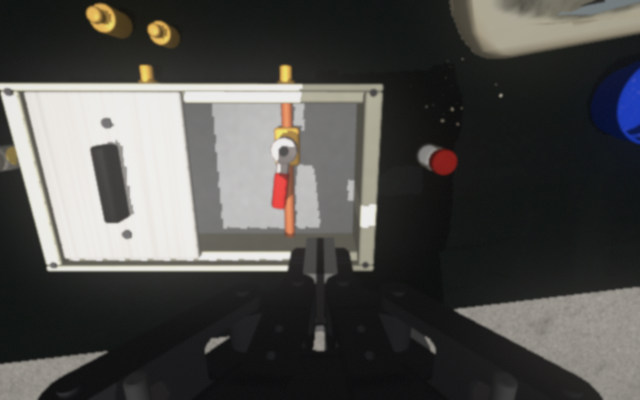

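View pics/c3.png

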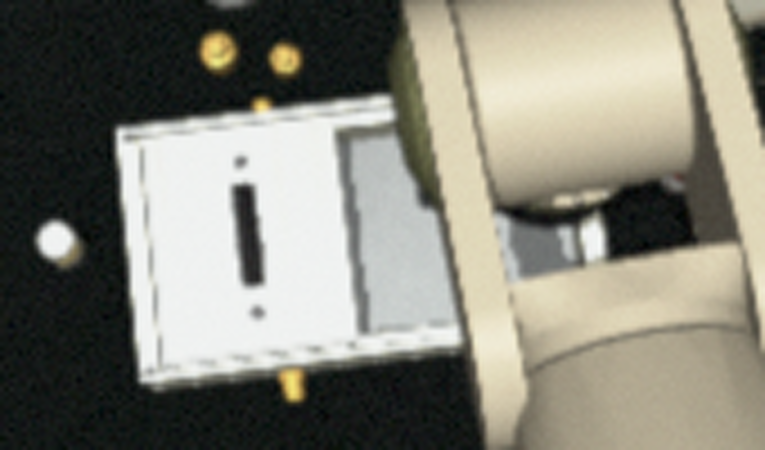

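Both views show the cover flat against the left end wall. The red handle is fully exposed and still open, with its hub at (284,150) and sleeve at (280,190). Next I cast these to world positions.

```bash
python3 - <<'E'
from h import *
z=np.load('pics/w3.npz');c=cam('wrist',z['pos'],z['R'])
hs=cv2.cvtColor(z['im'],cv2.COLOR_RGB2HSV);m=((hs[...,1]>170)&((hs[...,0]<5)|(hs[...,0]>174))&(hs[...,2]>110)).astype(np.uint8);m[:,:255]=0;m[:,310:]=0
cs=max(cv2.findContours(m,0,2)[0],key=cv2.contourArea);x=cs[:,0,:].mean(0);print(x,cast(c,x,.045))
print(cast(c,(284,150),.047), cast(c,[(8,90),(375,90),(368,268),(53,268)],.058))
E
```

```text
[279.26923077 193.30769231] [[0.57574982 0.25365791 0.045     ]]
[[0.61231765 0.25287273 0.047     ]] [[0.63250674 0.45178664 0.058     ]
 [0.66497516 0.19079124 0.058     ]
 [0.52318469 0.17211644 0.058     ]
 [0.49135532 0.4356512  0.058     ]]
```

```bash
python3 -m pendant '[[[0,0,-45],0,-1],[[0,0,-40],0,-1],[[0,1,-20],0,-1],[[0,0,-10],0,-1],[[0,0,0],0,-1]]'; python3 - <<'E'
import numpy as np
R=lambda v:np.array([[.992,-.125],[.125,.992]])@v
for t in range(0,101,10):
    c,s=np.cos(np.radians(t)),np.sin(np.radians(t))
    p=np.array([612,252.8])+R(34*np.array([-c,s])+(6+6.7*c+11*s)*np.array([-s,-c]));print(t,p.round(1),np.round(p-q,1) if t else '');q=p
E
```

```text
time_s: 6.8
position: [0.5774, 0.2307, 0.0356]
tool_rot: [[0.991, 0.133, 0.016], [0.133, -0.991, 0.0], [0.016, 0.002, -1.0]]
ft_force: [0.0, 0.4, 0.7]
grip_width: -0.0
0 [579.9 236. ] 
10 [577.3 240. ] [-2.5  4. ]
20 [575.3 244.7] [-2.   4.7]
30 [574. 250.] [-1.3  5.4]
40 [573.6 255.9] [-0.4  5.9]
50 [574.3 262.2] [0.8 6.2]
60 [576.4 268.5] [2.1 6.3]
70 [579.9 274.5] [3.5 6.1]
80 [584.8 280. ] [4.9 5.4]
90 [590.9 284.4] [6.1 4.4]
100 [598.  287.5] [7.1 3.1]
```

```bash
python3 -m pendant '[[[0,5,0],0,-1],[[0,5,0],0,-1],[[-1,5,0],0,-1],[[-1,5,0],0,-1],[[-1,5,0],0,-1],[[0,0,0],0,-1]]'
```

```text
time_s: 7.55
position: [0.5755, 0.2574, 0.0385]
tool_rot: [[0.991, 0.133, 0.02], [0.133, -0.991, -0.0], [0.02, 0.003, -1.0]]
ft_force: [-0.2, -2.2, 1.1]
grip_width: -0.0002
```

```bash
python3 -m pendant '[[[0,5,-2],0,-1],[[1,6,-1],0,-1],[[2,6,0],0,-1],[[4,5,0],0,-1],[[0,0,0],0,-1]]'
```

```text
time_s: 8.18
position: [0.5825, 0.2814, 0.0349]
tool_rot: [[0.991, 0.133, 0.019], [0.133, -0.991, 0.0], [0.019, 0.003, -1.0]]
ft_force: [-0.4, 0.1, -0.7]
grip_width: -0.0004
```

```bash
python3 -m pendant '[[[4,1,0],0,-1],[[4,1,0],0,-1],[[3,0,0],0,-1],[[0,0,0],0,-1]]'; python3 w.py w4
```

```text
time_s: 8.68
position: [0.5898, 0.2841, 0.0346]
tool_rot: [[0.991, 0.134, 0.008], [0.134, -0.991, -0.0], [0.008, 0.002, -1.0]]
ft_force: [-1.5, -1.0, 0.3]
grip_width: -0.0001
8.675 [0.5898 0.2841 0.0346] [-1.5 -1.   0.3] -0.00011378114387100333
```

View pics/w4.png

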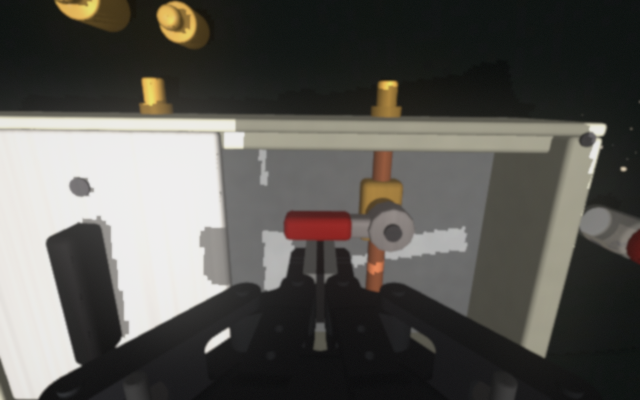

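The red handle now lies nearly along the box's y, with the fingers behind it. The contact force is still only 1.5 N, so I push on to the stop.

```bash
python3 -m pendant '[[[3,0,0],0,-1],[[3,0,0],0,-1],[[3,0,0],0,-1],[[0,0,0],0,-1]]'
```

```text
time_s: 9.22
position: [0.5896, 0.2841, 0.0348]
tool_rot: [[0.991, 0.135, -0.016], [0.135, -0.991, -0.004], [-0.016, 0.002, -1.0]]
ft_force: [-1.2, -0.6, 1.3]
grip_width: -0.0001
```

```bash
python3 -m pendant '[[[5,0,0],0,-1],[[6,0,0],0,-1]]'; python3 -m pendant '[[[10,1,0],0,-1]]'
```

```text
time_s: 9.48
position: [0.5906, 0.2843, 0.0342]
tool_rot: [[0.99, 0.136, -0.042], [0.136, -0.991, -0.007], [-0.042, 0.001, -0.999]]
ft_force: [-34.0, -3.4, 21.1]
grip_width: 0.0004
time_s: 9.6
position: [0.5912, 0.2845, 0.0342]
tool_rot: [[0.988, 0.138, -0.066], [0.138, -0.99, -0.012], [-0.067, 0.003, -0.998]]
ft_force: [-53.3, -10.7, 31.3]
grip_width: 0.0001
```

53 N against the handle with no further movement means it is at its stop. I back off, lift and retreat.

```bash
python3 -m pendant '[[[-6,-1,0],0,-1],[[-8,-2,0],0,-1],[[0,0,20],0,-1],[[0,0,45],0,-1],[[-10,-10,45],0,-1],[[-40,-30,20],0,-1],[[-40,-45,0],0,-1],[[-10,-50,0],0,-1],[[0,-50,0],0,-1],[[0,-50,0],0,-1],[[0,0,0],0,-1]]'; python3 w.py w5;  python3 - <<'E'
from h import *
grab('top','top5');im=cv2.imread('pics/top5.png');a=cv2.resize(im[160:260,230:400],None,fx=4.5,fy=4.5,interpolation=2)
cv2.imwrite('pics/c5.png',a)
E
```

```text
time_s: 10.98
position: [0.4789, 0.0382, 0.1694]
tool_rot: [[0.99, 0.136, -0.044], [0.136, -0.991, -0.012], [-0.045, 0.006, -0.999]]
ft_force: [-0.6, 0.1, -0.1]
grip_width: -0.0002
10.975 [0.4789 0.0382 0.1694] [-0.6  0.1 -0.1] -0.00015108357322301692
```

View pics/c5.png

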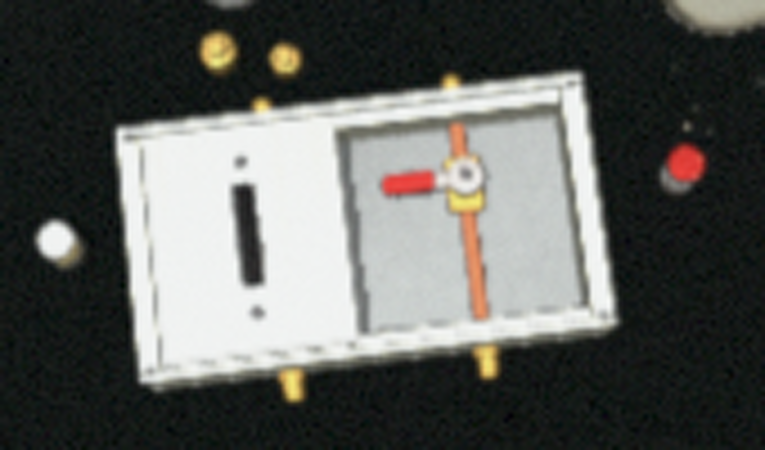

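The final view shows the cover flat against the left wall. The red handle lies across the pipe pointing left, from its hub at (465,174) to its tip at (385,187). The vials and weights are where they were.

```bash
python3 -c "
from rig import ticket
print(ticket.close_job())"
```

```text
the job is handed in; nothing more can be done
None
```

I did both steps in the order asked and handed the job in at about 11 s; no verdict was reported. I pushed the cover by its ridge until it met the left end wall, where the contact force rose to about 23 N. I then pushed the red handle clockwise with the shut fingertips until it stopped moving; at the stop the wrist read 53 N in x and 31 N in z.

**Last checks:**
- **Cover:** the final top view shows it flat in its channel against the left wall.
- **Red handle:** it lies across the pipe pointing left, about 2° from the box's y axis. That is within what I can read from the pixels.
- **Bystanders:** the vials and weights look unmoved. The blue lid was outside that last crop, and the arm stayed away from it.
- **Robot:** it is clear of everything, with wrist force about 0.
- **Blue handle:** it is hidden under the cover, so I could not check it at the end. The fingers never reached it.

No check failed. The only mismatch was a wrist-camera reading of the open red handle that was about 8° off, probably parallax.

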